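# Clamp the dish carriage at its end stop

### The job

Slide the carriage that carries the round dish along its rail until it rests against the rail's end stop, then lock it there by turning its clamp knob a quarter turn clockwise (seen from above), so that the knob's grip bar lies square across the rail. Leave the other carriage, with the rectangular slide tray, as it is.

Things in the scene. Friction and masses are not known exactly. Their poses are not given: they have to be found in the camera images.
- dish_knob (a joint): clamp knob of the dish carriage, rad: 0 = grip bar along the rail (loose), grows clockwise seen from above to a hard stop at 1.57 = bar square across the rail (locked). It turns at 0.1 N m to 0.45, then the clamp bites: up to 0.4 N m, easing past 1.15, where it snaps locked (let go earlier, it may ease back); the carriage then drags at over 15 N. Loose it slides at 3 N, also by its knob.
- dish_knob_grip (a point): on that knob's axis, 85 mm above the bench, mid-grip; x along the grip bar (turns with it), z up. Black bar 44 mm long, 14 thick, from 24 mm below to 14 above this point, on a 40 mm disc. Cream carriage plate: 66 mm wide, top 50 mm below, from 30 mm behind the knob axis to 105 ahead (stop side); its round clear dish, 60 mm wide, has its centre 70 mm ahead and rim 35 mm below this point.
- dish_stop (a point): middle of the face of the end stop (dark steel upright, 60 mm wide and high) of the dish carriage's rail, 40 mm above the bench; x along the rail in the direction the carriage must slide, z up. The stop is at the end farther from the robot; the aluminium rail, 360 mm long, 44 wide, is fixed. With the carriage home the knob's axis is 105 mm before this point along x.
- tray_knob_tip (a point): end of the grip bar of the other, equal knob (22 mm from its axis, 85 mm above the bench), on a like carriage on a second, equal rail; that carriage carries a rectangular white tray with two glass slides instead of the dish and is to be left alone.

How it is judged (in metres and radians):
On the way, in this order (a step that is already met when the one before it is completed fails the run):
1. the dish carriage is within 14 mm of its end stop while its knob is still loose (turned less than 0.7 rad) (x of dish_knob_grip in the frame of dish_stop above -0.119 m and value of joint dish_knob below 0.7 rad), for 0.1 s.
2. its knob is turned to within 20 degrees of square across the rail (value of joint dish_knob above 1.22 rad), for 0.2 s.
At the end, for the whole second after the job is handed in: The dish carriage stands within 14 mm of its end stop, its knob turned clockwise past 1.22 rad (bar within 20 degrees of square across the rail), and the other carriage and its knob are where they were, within 12 mm at the end of the knob's bar (x of dish_knob_grip in the frame of dish_stop above -0.119 m and value of joint dish_knob above 1.22 rad and distance of tray_knob_tip from where it was at the start of the episode below 0.012 m); the robot touches nothing.
It fails at once if the tray carriage or its knob is moved by more than 12 mm (distance of tray_knob_tip from where it was at the start of the episode above 0.012 m).
It also fails if it takes over 32 s, if anything falls off the work surface, if the arm or the gripper's body presses on something with over 40 N, if the wrist force passes 120 N, or if a joint passes its speed limit or range.

### The arm

A 6-joint arm with a two-finger parallel gripper is mounted at the origin on the work surface. World frame = base frame: x ahead of the robot, y to its left, z up, the work surface at z = 0. Lengths are in m, angles in degrees, forces in N, time in s.
With the tool pointing down it reaches from about 0.325 to 0.85 m from the base axis. Payload 15.5 kg.
Tool frame: the origin (TCP) lies at the very end of the fingers, on their centre line; the grasp point (between the pads) lies arm.grip_depth behind it (arm.grip_depth is the distance from the TCP to the grasp point, in m); z points along the fingers, y is the direction in which the jaws open and shut (so a half turn about z gives the same grasp; the last joint's range is limited). The gripper opens to 91 mm and grips with 3 to 60 N. Pads are 32 mm wide; open, the fingers measure 118 mm over their backs; the gripper's body (76 mm by 178 mm) begins 60 mm behind the grasp point.
Start: joints at [-77.091, 28.281, 77.091, -0, 74.628, -5.472], TCP at [0.197, -0.593, 0.177] pointing down, gripper open.
Joint ranges: [-166.48, 166.48], [-47.26, 123.95], [12.59, 153.08], [-70.14, 250.14], [6.76, 159.57], [-176.63, 176.63]. Speed limits (degrees/s): [108.29, 108.29, 147.25, 172.46, 172.46, 172.46].

### API

Orientations are given as a 3x3 rotation matrix whose columns are the frame's x, y, z axes.
In Python, from rig import arm gives the robot as it stands. Calls block until the motion is done:
- arm.move_to(position, orientation): joint-space move of the TCP to a pose.
- arm.move_l(position, orientation=None, feed=0.15): straight line of the TCP; orientation=None keeps the orientation; feed is the mean speed in m/s.
- arm.move_joints(angles): joint-space move.
- arm.grip(opening): finger opening in m; the grip force is fixed at half the most; returns when the fingers have stopped.
- arm.sleep(seconds).
- arm.solve_ik(position, orientation): joint angles nearest the present ones, or None.
- arm.snapshot(name): name is "side" or "top"; returns the picture (384x512x3 uint8, red, green, blue); there is no depth.
- arm.get_calibration(name): a dict with "intrinsics" (3x3 intrinsics, pixels), "cam_to_world" (4x4, takes a point from camera to world coordinates). Camera axes: x right, y down, z forward; pixel columns grow to the right and rows downward; lengths in m; the calibration is good to about 2 mm. A picture is of the moment at which its call begins. get_calibration takes no time and is no camera call.
A pose or a line that the arm cannot do raises arm.Unreachable and nothing moves.
- arm.sign_off(): hands the job in, once; it reports no verdict.
Readings, each from a call of its own:
- arm.current_t(): time.
- arm.current_joint_positions(): joint angles.
- arm.current_dq(): joint speeds.
- arm.current_tau(): joint torques, N m.
- arm.current_ee_pos(): TCP position.
- arm.current_tool_rot(): TCP orientation.
- arm.current_force(): force on the tool from outside, world axes, zero at the start.
- arm.current_torque(): the same for the moment, N m.
- arm.current_width(): finger opening in m.
Only numpy, scipy, OpenCV 4.12 (cv2) and the standard library are available. Lean on these libraries where they do the work, as an engineer would, in place of code of your own. Each camera call takes 0.05 s, during which the arm holds its last target.

## Working session

There is one attempt and no reset: what is moved stays moved. The work goes in short steps, each a Python script; the robot and the scene stay as the last script left them, time stands still between calls to the robot, and variables do not carry over. Pictures are saved under pics/ and viewed, and the job is handed in when it is done.

```bash
mkdir -p pics; ls
python3 - <<'E'
from rig import arm
import cv2,numpy as np
np.set_printoptions(precision=4,suppress=True)
print(arm.current_t(),arm.grip_depth)
for n in("side","top"):
    im=arm.snapshot(n);cv2.imwrite(f"pics/{n}0.png",cv2.cvtColor(im,cv2.COLOR_RGB2BGR))
    c=arm.get_calibration(n);print(n,c["intrinsics"],c["cam_to_world"])
E
```

```text
pics
0.0 0.0188
side [[418.9768   0.     257.3053]
 [  0.     418.9768 193.8211]
 [  0.       0.       1.    ]] [[-0.9752 -0.153   0.1599  0.4646]
 [-0.2208  0.6216 -0.7515  0.7351]
 [ 0.0156 -0.7682 -0.64    0.7163]
 [ 0.      0.      0.      1.    ]]
top [[372.6782   0.     248.1632]
 [  0.     372.6782 187.3288]
 [  0.       0.       1.    ]] [[-0.0093 -0.9831  0.1827  0.4579]
 [-0.9998  0.012   0.0135 -0.0201]
 [-0.0154 -0.1826 -0.9831  0.9405]
 [ 0.      0.      0.      1.    ]]
```

View pics/side0.png

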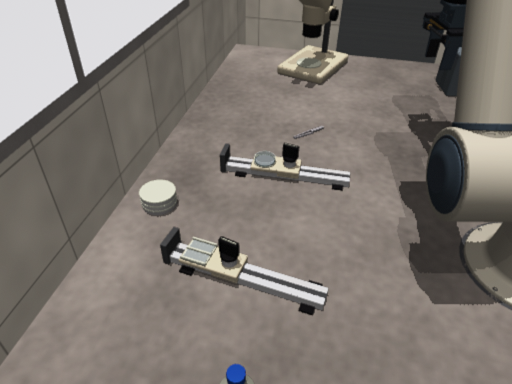

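View pics/top0.png

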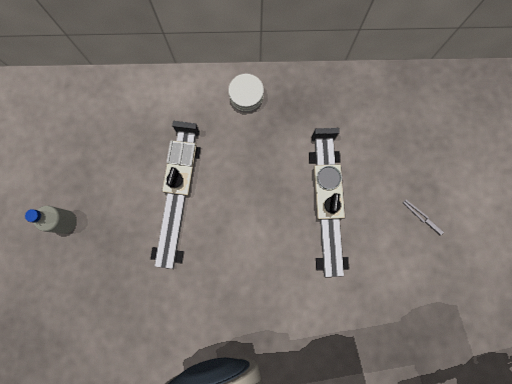

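The top view shows the dish carriage on the right-hand rail: knob about (333,204), dish (328,178), stop (325,134). The tray carriage is on the left rail, with its knob at (174,178). I'll zoom in and mask next.

```bash
cat > h.py <<'E'
from rig import arm
import cv2,numpy as np
np.set_printoptions(precision=4,suppress=True)
def ray(n,uv,z):
    c=arm.get_calibration(n);K=c["intrinsics"];T=c["cam_to_world"]
    d=T[:3,:3]@np.linalg.inv(K)@np.array([uv[0],uv[1],1.]);o=T[:3,3]
    return o+d*(z-o[2])/d[2]
def proj(n,P):
    c=arm.get_calibration(n);K=c["intrinsics"];T=np.linalg.inv(c["cam_to_world"])
    p=K@(T[:3,:3]@np.array(P)+T[:3,3]);return p[:2]/p[2]
E
python3 - <<'E'
import cv2
a=cv2.imread("pics/top0.png")[110:290,280:380];cv2.imwrite("pics/topz.png",cv2.resize(a,None,fx=3.3,fy=3.3,interpolation=cv2.INTER_CUBIC))
a=cv2.imread("pics/side0.png")[135:200,210:360];cv2.imwrite("pics/sidez.png",cv2.resize(a,None,fx=5,fy=5,interpolation=cv2.INTER_CUBIC))
E
```

```text
(no output)
```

View pics/topz.png

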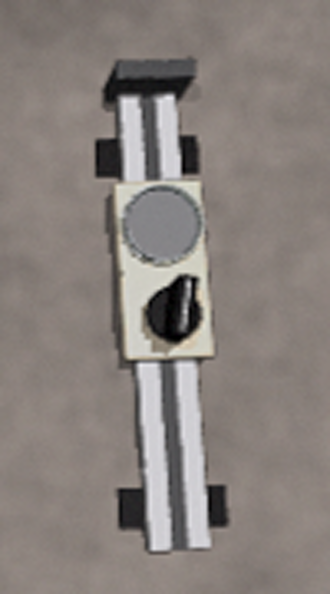

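View pics/sidez.png

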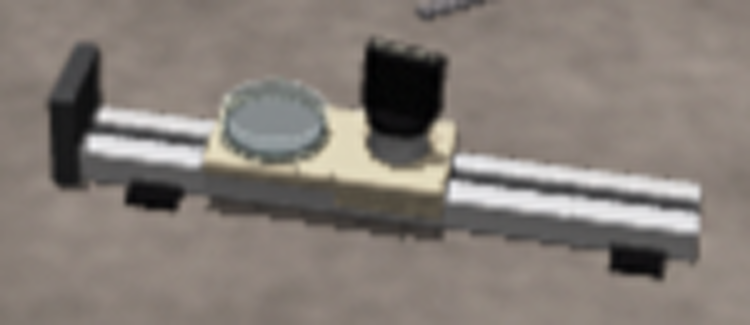

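Run:
```python
from h import *
im=cv2.imread("pics/top0.png").astype(int)
b,g,r=im[...,0],im[...,1],im[...,2]
m=((r-b>18)&(r>150)).astype(np.uint8)
m[:, :290]=0;m[:110]=0;m[290:]=0;m[:,370:]=0
n,l,s,_=cv2.connectedComponentsWithStats(m);i=1+np.argmax(s[1:,4]);print(s[i])
pts=np.argwhere(l==i)[:,::-1]
hull=cv2.convexHull(pts.astype(np.int32))[:,0]
W=np.array([ray("top",p,0.035)[:2] for p in hull])
R=cv2.minAreaRect((W*1000).astype(np.float32));print("plate",R)
for name,uvs in dict(plate=[(115,183),(200,183),(213,357),(125,357)]).items():
    print(name,[ray("top",(280+u/3.3,110+v/3.3),.035)[:2] for u,v in uvs])
Z=lambda u,v:(280+u/3.3-.35,110+v/3.3-.35)
# rail centre slot (dark groove) at z~0.02; edges of rail
print("railend L,R",ray("top",Z(147,551),.02)[:2],ray("top",Z(210,548),.02)[:2])
print("rail far L,R",ray("top",Z(118,97),.02)[:2],ray("top",Z(176,97),.02)[:2])
# bar top z=0.099
print("bar ends",ray("top",Z(188,278),.099)[:2],ray("top",Z(177,337),.099)[:2])
print("dish",ray("top",Z(161,226),.05)[:2])
print("stop top face edge L,R (front)",ray("top",Z(114,82),.07)[:2],ray("top",Z(192,80),.07)[:2])
# side bar top corners
S=lambda u,v:(210+u/5-.4,135+v/5-.4)
print("side bar top",[ray("side",S(u,v),.099)[:2] for u,v in((370,40),(443,52))])
```

```text
[332 210   9   6  26]
plate ((558.5167846679688, -222.665283203125), (8.323152542114258, 23.298542022705078), 34.3338508605957)
plate [array([ 0.6796, -0.1743]), array([ 0.6788, -0.2383]), array([ 0.5473, -0.2406]), array([ 0.548 , -0.1762])]
railend L,R [ 0.409  -0.1878] [ 0.4108 -0.2335]
rail far L,R [ 0.753  -0.1812] [ 0.7523 -0.2262]
bar ends [ 0.5967 -0.2102] [ 0.5558 -0.2005]
dish [ 0.6438 -0.2034]
stop top face edge L,R (front) [ 0.7485 -0.17  ] [ 0.7492 -0.2274]
side bar top [array([ 0.5976, -0.2178]), array([ 0.5574, -0.2158])]
```

Run:
```python
import cv2,numpy as np
a=cv2.imread("pics/top0.png")[188:220,318:350];b=cv2.imread("pics/side0.png")[138:170,275:307]
c=np.hstack([cv2.resize(x,None,fx=12,fy=12,interpolation=cv2.INTER_CUBIC) for x in(a,b)])
cv2.imwrite("pics/knob.png",np.clip((c/255.)**.5*255,0,255).astype(np.uint8))
```

```text
(no output)
```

View pics/knob.png

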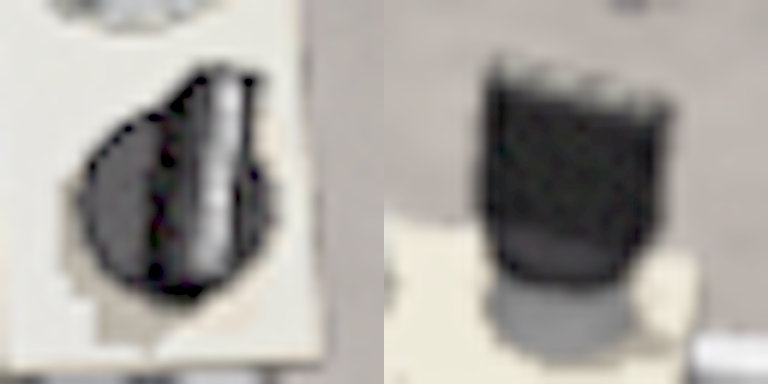

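Run:
```python
from h import *
T=lambda u,v:(318+u/12-.46,188+v/12-.46)
S=lambda u,v:(275+(u-384)/12-.46,138+v/12-.46)
for nm,f,ps in(("top",T,[(236,72),(206,278)]),("side",S,[(497,66),(665,108)])):
    P=[ray(nm,f(*p),.099)[:2] for p in ps];d=P[0]-P[1];print(nm,P,np.mean(P,0),np.linalg.norm(d),np.degrees(np.arctan2(d[1],d[0])))
print("disc",ray("top",T(177,205),.055)[:2])
print(proj("top",[.576,-.208,.061]),arm.current_tool_rot())
g=.0188
for xx in (.576,.644):
  for a in (-10,0,-100):
   for s in (0,180):
    t=np.radians(a+s);X=np.array([np.cos(t),np.sin(t),0]);Zz=np.array([0,0,-1.]);R=np.c_[X,np.cross(Zz,X),Zz]
    print(xx,a,s,arm.solve_ik([xx,-.207,.066],R))
```

```text
top [array([ 0.5975, -0.2115]), array([ 0.5582, -0.2038])] [ 0.5778 -0.2077] 0.0400365042182365 -11.107549584107462
side [array([ 0.5963, -0.2159]), array([ 0.557 , -0.2082])] [ 0.5766 -0.212 ] 0.040043832432334066 -11.112672568227163
disc [ 0.5781 -0.2084]
[332.676  205.1439] [[ 0.949   0.3153 -0.0002]
 [ 0.3153 -0.949   0.001 ]
 [ 0.0001 -0.001  -1.    ]]
0.576 -10 0 [-25.3552  34.2006  85.8479  -0.      59.9515  74.6448]
0.576 -10 180 [ -25.3552   34.2006   85.8479   -0.       59.9515 -105.3552]
0.576 0 0 [-25.3552  34.2006  85.8479  -0.      59.9515  64.6448]
0.576 0 180 [ -25.3552   34.2006   85.8479   -0.       59.9515 -115.3552]
0.576 -100 0 [-25.3552  34.2006  85.8479  -0.      59.9515 164.6448]
0.576 -100 180 [-25.3552  34.2006  85.8479  -0.      59.9515 -15.3552]
0.644 -10 0 [-22.8736  38.6844  75.8361  -0.      65.4795  77.1264]
0.644 -10 180 [ -22.8736   38.6844   75.8361   -0.       65.4795 -102.8736]
0.644 0 0 [-22.8736  38.6844  75.8361  -0.      65.4795  67.1264]
0.644 0 180 [ -22.8736   38.6844   75.8361   -0.       65.4795 -112.8736]
0.644 -100 0 [-22.8736  38.6844  75.8361  -0.      65.4795 167.1264]
0.644 -100 180 [-22.8736  38.6844  75.8361  -0.      65.4795 -12.8736]
```

Both views agree: bar angle −11.1°, knob axis about (0.577, −0.208), rail at about +1°. The disc and plate positions fit this too. I'll use the half-turned grasp, which leaves the last joint enough range.

```bash
cat >> h.py <<'E'
def rot(a):
    t=np.radians(a+180);X=np.array([np.cos(t),np.sin(t),0]);Z=np.array([0,0,-1.]);return np.c_[X,np.cross(Z,X),Z]
def st(s):print(s,"t",round(arm.current_t(),2),arm.current_ee_pos(),"F",arm.current_force(),"M",arm.current_torque(),"w",round(arm.current_width(),4))
def pic(f,n):cv2.imwrite(f"pics/{f}.png",cv2.resize(cv2.cvtColor(arm.snapshot(n),cv2.COLOR_RGB2BGR),(768,576)))
E
python3 - <<'E'
from h import *
c=[.577,-.2085]
arm.move_to([*c,.17],rot(-11.1));st("above")
arm.move_l([*c,.067],feed=.1);st("down")
arm.grip(.0);st("grip")
pic("g_side","side");pic("g_top","top")
E
```

```text
above t 2.05 [ 0.5768 -0.2092  0.17  ] F [ 0.9776 -0.8898  0.8561] M [ 0.0621 -0.1333 -0.0198] w 0.0912
down t 3.23 [ 0.5774 -0.2087  0.0676] F [-0.1875  0.4482  0.0156] M [ 0.0691 -0.0965  0.0034] w 0.0912
grip t 4.6 [ 0.577  -0.2085  0.067 ] F [ 0.5848  0.7542 -0.3481] M [ 0.0622 -0.0783 -0.0193] w 0.0006
```

View pics/g_side.png

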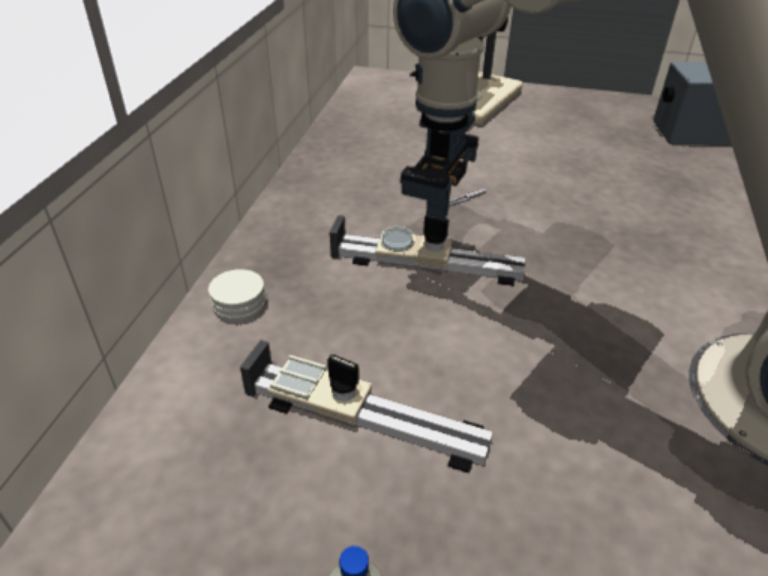

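The picture shows the fingers at the dish knob, around (436,230), but the width reads 0.6 mm where the 14 mm bar should hold them apart. I'll look closer.

Run:
```python
import cv2,numpy as np
a=cv2.imread("pics/g_side.png")[160:290,370:500];b=cv2.imread("pics/g_top.png")[230:360,430:560]
c=np.hstack([cv2.resize(x,None,fx=3,fy=3,interpolation=cv2.INTER_CUBIC) for x in(a,b)])
cv2.imwrite("pics/g_z.png",np.clip((c/255.)**.5*255,0,255).astype(np.uint8))
```

```text
(no output)
```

View pics/g_z.png

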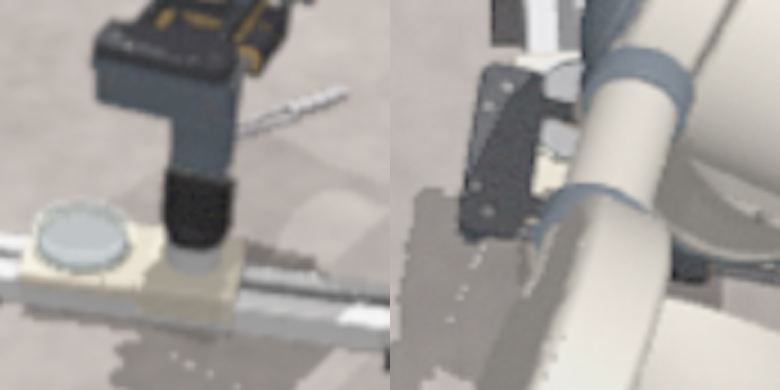

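View pics/g_top.png

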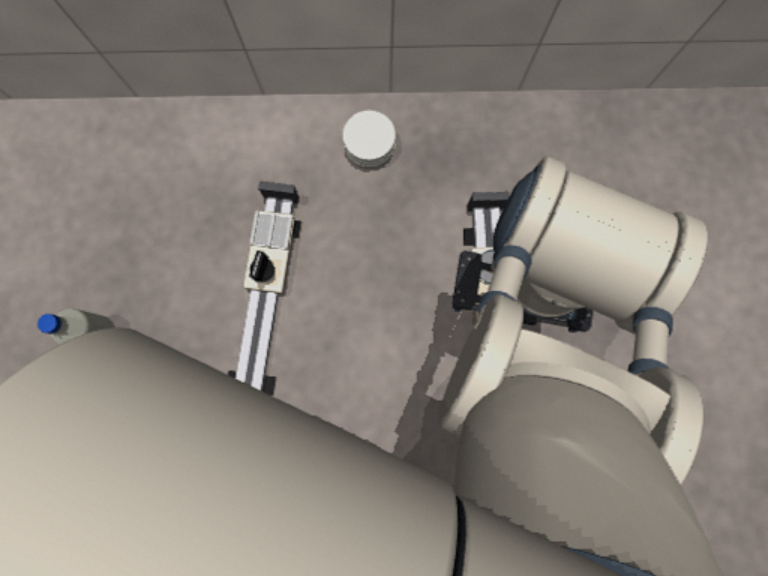

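Run:
```python
from h import *
f=lambda P:((np.array(proj("side",P))*1.5)-[370,160])*3
for y in(-.2085,-.19):
  for z in(.067,.085,.099,.125): print(y,z,f([.577,y,z]))
print(arm.current_joint_positions(),arm.current_tool_rot())
arm.grip(.0912);st("open")
pic("o_side","side")
import cv2
a=cv2.imread("pics/o_side.png")[120:290,350:520]
cv2.imwrite("pics/o_z.png",np.clip((cv2.resize(a,None,fx=3.4,fy=3.4,interpolation=cv2.INTER_CUBIC)/255.)**.4*255,0,255).astype(np.uint8))
```

```text
-0.2085 0.067 [194.0299 219.0673]
-0.2085 0.085 [195.9868 194.2566]
-0.2085 0.099 [197.5365 174.6072]
-0.2085 0.125 [200.4814 137.2705]
-0.19 0.067 [189.0089 236.1439]
-0.19 0.085 [190.9383 211.2006]
-0.19 0.099 [192.4668 191.4417]
-0.19 0.125 [195.3718 153.886 ]
[ -25.4423   34.2273   85.5808    0.0009   60.1901 -104.3397] [[-0.9813  0.1926  0.    ]
 [ 0.1926  0.9813 -0.    ]
 [-0.      0.     -1.    ]]
open t 6.09 [ 0.577  -0.2085  0.067 ] F [-0.0215  0.2563 -0.4484] M [ 0.1188 -0.0966  0.0269] w 0.0913
```

View pics/o_z.png

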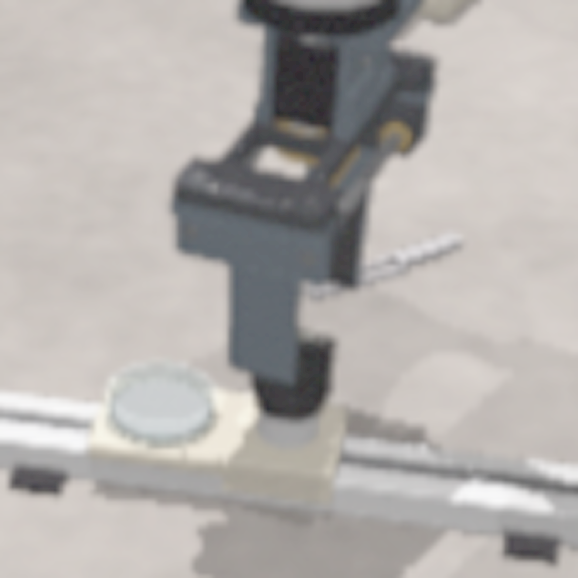

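Run:
```python
from h import *
q=lambda u,v:((350+u/3.4)/1.5-.17,(120+v/3.4)/1.5-.17)
print("tip corners z.067",ray("side",q(230,367),.067),ray("side",q(298,385),.067))
f=lambda P:((np.array(proj("side",P))*1.5)-[350,120])*3.4
R=arm.current_tool_rot();p=arm.current_ee_pos()
for s in(-1,1):
  for sx in(-.016,.016):print(s,sx,"inner",f(p+R@[sx,s*.0456,0]),"outer",f(p+R@[sx,s*.059,0]))
for sx in(-.022,.022):
  for z in(.061,.099):
    print("bar",sx,z,f([.577+sx*.98,-.2085-sx*.19,z]))
print("plate corners",[f([x,y,.035]) for x in(.547,.682) for y in(-.175,-.241)])
```

```text
tip corners z.067 [ 0.6107 -0.2178  0.067 ] [ 0.5722 -0.2098  0.067 ]
-1 -0.016 inner [289.6127 334.7487] outer [298.0167 322.7286]
-1 0.016 inner [344.4327 348.4883] outer [352.4652 336.2595]
1 -0.016 inner [228.6246 421.98  ] outer [219.0645 435.6537]
1 0.016 inner [286.1079 437.2821] outer [276.9603 451.2084]
bar -0.022 0.061 [325.8061 403.4978]
bar -0.022 0.099 [331.3797 343.7275]
bar 0.022 0.061 [248.9778 383.6636]
bar 0.022 0.099 [252.831  324.1637]
plate corners [array([329.5677, 476.9103]), array([347.1944, 407.1337]), array([ 82.0859, 440.6228]), array([109.5891, 373.5912])]
```

Run:
```python
from h import *
for n in("side",):
    im=cv2.cvtColor(arm.snapshot(n),cv2.COLOR_RGB2BGR)[90:200,225:350]
    cv2.imwrite("pics/o2.png",np.clip((cv2.resize(im,None,fx=5.4,fy=5.4,interpolation=cv2.INTER_NEAREST)/255.)**.4*255,0,255).astype(np.uint8))
```

```text
(no output)
```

View pics/o2.png

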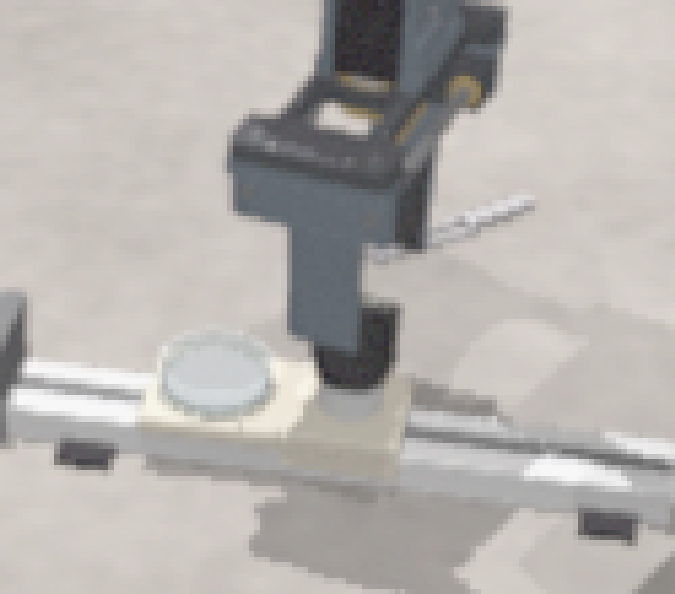

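Measured against the reported pose, the fingertips appear about 35 mm higher than they should, near z≈0.103, in both the open and closed pictures. Columns match, so the error is vertical only: the fingers closed above the bar. I'll go down in guarded steps and check by picture.

Run:
```python
from h import *
p0=arm.current_ee_pos()
for z in(.055,.045,.036):
    arm.move_l([.577,-.2085,z],feed=.08);F=arm.current_force();st(z)
    if np.linalg.norm(F)>6: print("contact");break
im=cv2.cvtColor(arm.snapshot("side"),cv2.COLOR_RGB2BGR)[90:200,225:350]
cv2.imwrite("pics/o3.png",np.clip((cv2.resize(im,None,fx=5.4,fy=5.4,interpolation=cv2.INTER_NEAREST)/255.)**.4*255,0,255).astype(np.uint8))
```

```text
0.055 t 6.49 [ 0.5765 -0.2083  0.0543] F [ 0.4377 -0.4685  0.4977] M [ 0.0557 -0.1429  0.0226] w 0.0915
0.045 t 6.77 [ 0.5766 -0.2083  0.0445] F [-0.8845 -0.4543  0.3216] M [ 0.0579 -0.1545 -0.0063] w 0.0912
0.036 t 7.03 [ 0.5767 -0.2084  0.0357] F [ 0.6882  0.787  -0.5241] M [ 0.0483 -0.1878  0.012 ] w 0.0911
```

View pics/o3.png

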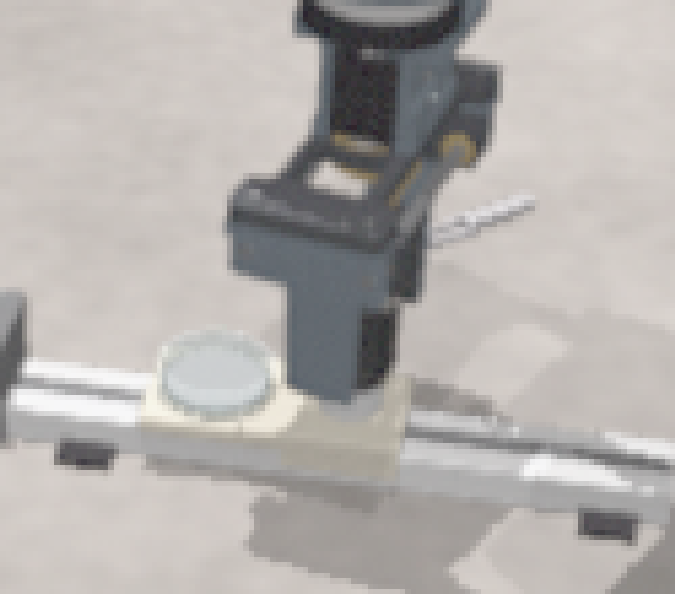

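Run:
```python
from h import *
p=arm.current_ee_pos();R=arm.current_tool_rot()
f=lambda P:((np.array(proj("side",P)))-[225,90]+.5)*5.4
for z in(.036,.05,.06,.07,.08):
    print(z,[f(np.r_[(p+R@[sx,yy,0])[:2],z]) for sx in(-.016,.016) for yy in(.0456,.059)])
```

```text
0.036 [array([286.9872, 445.9052]), array([277.0202, 460.5541]), array([346.7568, 462.2564]), array([337.2109, 477.1707])]
0.05 [array([288.3002, 423.3634]), array([278.2644, 437.9386]), array([348.5609, 439.6509]), array([338.9532, 454.4926])]
0.06 [array([289.251 , 407.0412]), array([279.1655, 421.5612]), array([349.8674, 423.2807]), array([340.215 , 438.0679])]
0.07 [array([290.2127, 390.5313]), array([280.0769, 404.9939]), array([351.189 , 406.7207]), array([341.4916, 421.451 ])]
0.08 [array([291.1855, 373.8305]), array([280.999 , 388.2334]), array([352.526 , 389.9675]), array([342.7832, 404.6386])]
```

The observed tip corners, (287,390) and (352,405), now match z≈0.070, so the tips overlap the bar by about 30 mm. Next I'll grip.

Run:
```python
from h import *
arm.grip(0.);st("grip")
```

```text
grip t 8.23 [ 0.577  -0.2089  0.036 ] F [-1.1897 -4.0513 -0.9444] M [-0.6009  0.0359  0.0744] w 0.0138
```

The grip holds at 13.8 mm, which is the bar. Now slide toward the stop with a force guard.

Run:
```python
from h import *
d=np.array([1,.018,0]);p0=np.array([.577,-.2087,.036])
for s in [.03,.055,.060,.063,.066,.069,.072,.075,.078,.081]:
    arm.move_l(p0+s*d,feed=.06 if s<.056 else .04);F=arm.current_force();st(s)
    if s>.056 and abs(F[0])>12: print("stop");break
    if abs(F[1])>15: print("side load");break
pic("s_side","side");pic("s_top","top")
```

```text
0.03 t 8.88 [ 0.6075 -0.2082  0.0361] F [ 1.8686 -1.8817 -0.9996] M [-0.1666 -0.6337  0.0302] w 0.0141
0.055 t 9.45 [ 0.6326 -0.2076  0.036 ] F [ 2.4442 -1.0487 -0.1777] M [ 0.1471 -0.5787 -0.0137] w 0.0137
0.06 t 9.72 [ 0.6372 -0.2075  0.036 ] F [0.8821 0.6716 2.5948] M [ 0.3049 -0.4112  0.0132] w 0.0138
0.063 t 9.97 [ 0.6401 -0.2075  0.036 ] F [-0.3872  1.3831  3.4129] M [ 0.4025 -0.1358 -0.0006] w 0.0136
0.066 t 10.22 [ 0.6432 -0.2074  0.036 ] F [0.469  2.1135 3.6668] M [ 0.5876 -0.1977 -0.0108] w 0.0137
0.069 t 10.47 [ 0.6462 -0.2073  0.036 ] F [0.0922 1.7755 2.4444] M [ 0.6732 -0.1965 -0.0337] w 0.014
0.072 t 10.72 [ 0.649  -0.2073  0.036 ] F [-0.9724  3.8     4.2544] M [ 0.7487  0.143  -0.0504] w 0.0139
0.075 t 10.97 [ 0.6496 -0.2074  0.0358] F [-15.0499  -0.1257  12.1093] M [0.1314 2.5596 0.0024] w 0.0139
stop
```

View pics/s_side.png

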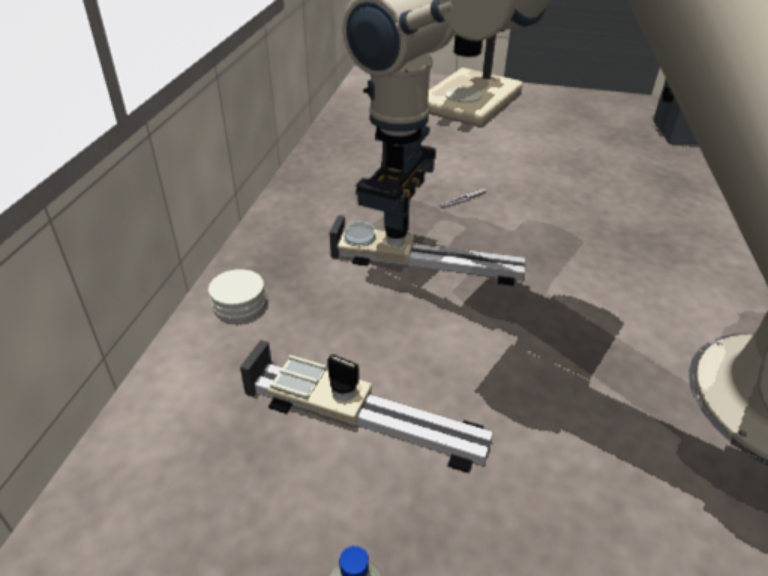

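The carriage sits against the stop: the plate edge meets the stop at (340,240) and Fx is −15 N. Now turn clockwise in steps about the knob axis.

Run:
```python
from h import *
for a in(-22,-33,-44,-55,-66,-77,-84,-89,-92):
    arm.move_to([.6505,-.2074,.036],rot(a));F=arm.current_force();st(a)
    R=arm.current_tool_rot();print("  yaw",np.degrees(np.arctan2(-R[1,0],-R[0,0])))
    if np.linalg.norm(F)>45 or abs(arm.current_torque()[2])>2: print("halt");break
```

```text
-22 t 11.38 [ 0.6495 -0.2074  0.0358] F [-7.0333  2.1201  5.2441] M [0.3181 0.9153 0.0038] w 0.0137
  yaw -22.05677860868753
-33 t 11.69 [ 0.6495 -0.2074  0.0359] F [-6.041   1.2179  6.7091] M [ 0.1649  0.9326 -0.0559] w 0.0143
  yaw -33.05061578253658
-44 t 12.0 [ 0.6494 -0.2074  0.0358] F [-6.412   1.5365  6.8152] M [0.0817 1.2131 0.1228] w 0.0137
  yaw -44.04420524531178
-55 t 12.31 [ 0.6494 -0.2075  0.0359] F [-7.6425  1.6917  6.1874] M [-0.0493  1.0913  0.0461] w 0.0139
  yaw -55.0463668564642
-66 t 12.62 [ 0.6494 -0.2075  0.0359] F [-6.8814  1.545   6.5893] M [-0.0925  1.115  -0.0085] w 0.0138
  yaw -66.05213847823491
-77 t 12.93 [ 0.6494 -0.2075  0.0358] F [-7.5806  1.351   5.8098] M [-0.108   1.1841 -0.0416] w 0.0136
  yaw -77.04878572379545
-84 t 13.18 [ 0.6494 -0.2075  0.0358] F [-7.5002  1.3617  6.8013] M [-0.2085  1.3215 -0.1228] w 0.0143
  yaw -84.06006830479156
-89 t 13.43 [ 0.6494 -0.2075  0.0358] F [-7.7277  1.3902  6.4904] M [-0.1337  1.2163  0.148 ] w 0.0137
  yaw -89.0227025987303
-92 t 13.68 [ 0.6494 -0.2075  0.0358] F [-7.3763  0.284   5.5588] M [0.0174 1.2133 0.9605] w 0.0146
  yaw -91.97283759485566
```

The hard stop is felt at −92° (Mz 0.96 N·m). I'll relax, release, lift and look.

Run:
```python
from h import *
arm.sleep(.3)
arm.move_to([.6497,-.2075,.036],rot(-89.5));st("relax")
arm.grip(.0912);st("open")
arm.move_l([.6495,-.2075,.16],feed=.12);st("up")
q=arm.current_joint_positions();q[0]-=45
arm.move_joints(q);st("away")
for n in("top","side"):
    im=cv2.cvtColor(arm.snapshot(n),cv2.COLOR_RGB2BGR);cv2.imwrite(f"pics/f_{n}.png",im)
a=cv2.imread("pics/f_top.png")[115:215,290:380];b=cv2.imread("pics/f_side.png")[130:200,205:305]
cv2.imwrite("pics/f_z.png",np.clip((np.hstack([cv2.resize(a,(360,400),interpolation=cv2.INTER_CUBIC),cv2.copyMakeBorder(cv2.resize(b,(430,300),interpolation=cv2.INTER_CUBIC),0,100,0,0,0)])/255.)**.5*255,0,255).astype(np.uint8))
```

```text
relax t 14.22 [ 0.6494 -0.2075  0.0359] F [-3.419   0.7888  2.6479] M [-0.0517  0.5357  0.452 ] w 0.0136
open t 15.45 [ 0.6497 -0.2075  0.036 ] F [0.4276 0.2456 1.0692] M [-0.0397 -0.067   0.0487] w 0.0911
up t 16.63 [ 0.649  -0.2073  0.1591] F [-0.4084  1.0684 -0.3593] M [-0.0519 -0.0444  0.0203] w 0.0909
away t 18.52 [ 0.3134 -0.605   0.1591] F [-0.9205 -0.4237 -0.3824] M [-0.0126 -0.0463 -0.0124] w 0.0914
```

View pics/f_z.png

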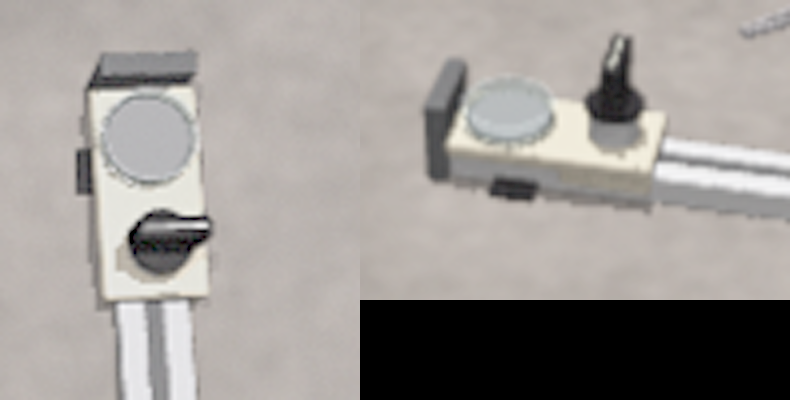

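View pics/f_top.png

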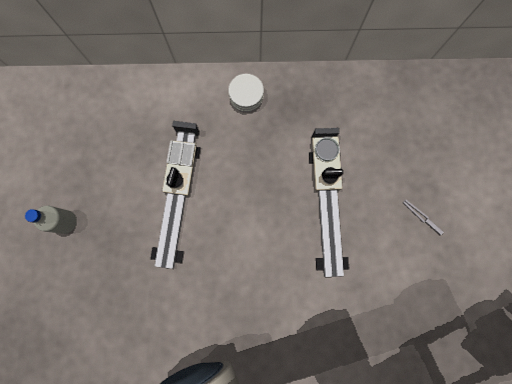

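Run:
```python
from h import *
T=lambda u,v:(290+u/4-.4,115+v/4-.4)
P=[ray("top",T(*p),.099)[:2] for p in((208,224),(150,236))];d=P[0]-P[1];print(P,np.linalg.norm(d),np.degrees(np.arctan2(d[1],d[0])))
a=cv2.imread("pics/top0.png").astype(int);b=cv2.imread("pics/f_top.png").astype(int)
print("tray diff",np.abs(a-b)[115:275,145:215].mean(),np.abs(a-b)[115:275,145:215].max())
im=cv2.imread("pics/f_side.png")[130:200,205:305]
t=cv2.imread("pics/f_top.png")[160:190,315:350]
cv2.imwrite("pics/f_k.png",np.clip((cv2.resize(t,None,fx=16,fy=16,interpolation=cv2.INTER_CUBIC)/255.)**.5*255,0,255).astype(np.uint8))
```

```text
[array([ 0.651 , -0.2245]), array([ 0.6443, -0.1908])] 0.0343309404509435 -78.81770668325214
tray diff 1.3163690476190477 14
```

View pics/f_k.png

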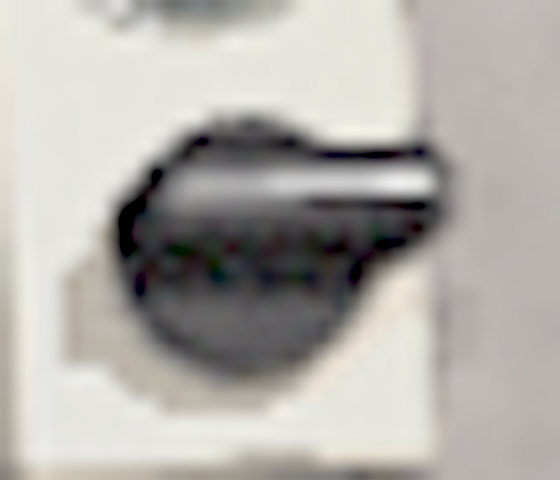

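The enlarged view shows the stripe on top of the bar level from (165,182) to (440,184), so the bar is square across the rail. My earlier −79° came from coarse picks on a smaller enlargement. The plate touches the stop and the tray area is unchanged.

Run:
```python
from h import *
for p in((165,182),(440,184)): print(ray("top",(315+p[0]/16-.47,160+p[1]/16-.47),.099)[:2])
st("end");arm.sign_off()
```

```text
[ 0.6507 -0.1859]
[ 0.6499 -0.2254]
end t 18.62 [ 0.3133 -0.605   0.1592] F [-0.6264 -0.0876 -0.313 ] M [-0.0104 -0.0459 -0.0099] w 0.0909
the job is handed in; nothing more can be done
```

The dish carriage is against its end stop with its knob turned clockwise to the hard stop, and I handed the job in at 18.6 s. The sign-off gives no verdict, so these are my own checks.

**What I did:** I gripped the dish knob by its bar and slid the carriage about 72 mm until it met the stop, where the force reached −15 N. I then turned the knob clockwise until it hit its hard stop, with 0.96 N·m felt at a tool angle of −92°. After that I released it and moved the arm clear.

**Last checks:**
- **Carriage:** the plate edge touches the stop in both views, and the knob axis is at x ≈ 0.650.
- **Knob:** the bar lies at about −91°, with the rail at about +1°, so it is square across the rail.
- **Tray:** the picture around the tray carriage is unchanged (mean difference 1.3 grey levels, at most 14).
- **Robot:** it is clear of everything, with forces near zero.

**What failed or disagreed:**
- **First grip missed:** the fingers closed on nothing (width 0.6 mm). In the pictures the fingertips sat about 35 mm higher than the reported tool position. I lowered the tool by 31 mm and the second grip held at 13.8 mm.
- **Coarse angle reading:** a first, coarse reading of the final bar angle gave −79°. The enlarged picture and the hard-stop torque both pointed to about −90°.
- **Low torque reading:** the wrist torque while the clamp was biting read only about 0.1 N·m, lower than the 0.4 N·m the task led me to expect.

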